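# Hang the blue-collared digestion vessel on the drip carousel

## Robot

A 6-joint arm with a two-finger parallel gripper is mounted at the origin on the work surface. World frame = base frame: x ahead of the robot, y to its left, z up, the work surface at z = 0. Lengths are in m, angles in rad, forces in N, time in s.
With the tool pointing down it reaches from about 0.35 to 0.875 m from the base axis. Payload 15.5 kg.
Tool frame: the origin (TCP) lies midway between the tips of the shut fingers; the grasp point (between the pads) lies 19 mm behind it; z points along the fingers, y is the direction in which the jaws open and shut (so a half turn about z gives the same grasp; the last joint's range is limited). The gripper opens to 85 mm and grips with 20 to 120 N. Pads are 22 mm wide; open, the fingers measure 114 mm over their backs; the gripper's body (76 mm by 85 mm) begins 54 mm behind the grasp point. The pads swing forward as they close: fully open they stand 13 mm farther back than shut.
Start: joints at [-1.315, 0.494, 1.345, -0, 1.302, -0.096], TCP at [0.215, -0.587, 0.197] pointing down, gripper open.
Joint ranges: [-2.91, 2.91], [-0.82, 2.16], [0.22, 2.67], [-1.22, 4.37], [0.12, 2.79], [-3.08, 3.08]. Speed limits (rad/s): [1.89, 1.89, 2.57, 3.01, 3.01, 3.01].

## Interface

Orientations are given as a rotation vector (axis times angle).
In Python, from plant import * gives the robot as it stands.
- The arm moves only by the shell command python3 -m pendant 'ROWS' [FORCE]. ROWS is JSON, a list of rows, each an object with "twist": the turn, a rotation vector about the tool's x, y, z in degrees, a list of three; "offset": the shift along the tool's x, y, z in units of 40 mm (1.0 is 40 mm), a list of three; "jaw": the finger opening in mm, from 0 to 85.4. In form: [{"twist": [ax, ay, az], "offset": [x, y, z], "jaw": jaw}, ...]. A call has exactly 5 rows; each row is the pose to reach, as a shift and turn from the pose commanded when the call began, along the tool's axes at that moment; what a row does not reach only later rows make up. A row lasts 1/12 s, in which the tool goes at most 41.7 mm and 7.16 degrees, less where a joint would pass 70% of its speed; a pose out of reach is approached as far as the arm can. A call with a gripper value outside its range is refused whole. The fingers move at their own pace and stop on an object; FORCE is the grip in N (left out, the last holds). Time passes only in rows, so rows that repeat a pose let the fingers close, or fill a call up. It gives the time, the measured TCP pose, the force and the opening at its end, in the units of the state.
- sense(): the state, without advancing time (a new reading comes with each control period).
- grab_frame(name): name is "side" or "top"; returns a dict with "pixels" (480x640x3 uint8, red, green, blue), "z_map" (480x640 float32, m along the optical axis (not along the pixel's ray), 0 where there is no reading), "K" (3x3 intrinsics, pixels), "rvec" (rotation vector, rad) and "tvec" (3), from world to camera coordinates, as OpenCV has them. Camera axes: x right, y down, z forward; pixel columns grow to the right and rows downward; lengths in m; the calibration is good to about 2 mm. A picture is of the moment at which its call begins.
- sign_off(): hands the job in, once; it reports no verdict.
The state is a dict: "clock": time; "joint_pos": joint angles; "joint_vel": joint speeds; "effort": joint torques, N m; "ee_pos": TCP position; "orientation": TCP orientation; "wrist_force": force on the tool from outside, world axes, zero at the start; "torque": the same for the moment, N m; "finger_gap": finger opening in m.
Only numpy, scipy, OpenCV 4.12 (cv2) and the standard library are available. Lean on these libraries where they do the work, as an engineer would, in place of code of your own. Each camera call takes 0.05 s, during which the arm holds its last target.

## Task

Turn the drip carousel by its black knob until the one empty fork stands centred over the yellow drip tray. Then take the standing white vessel with the blue collar, slide its stem into that fork from the open end with the collar above the prongs, and lower it gently until it hangs there upright by its collar, the fork still over the tray.

Things in the scene. Friction and masses are not known exactly. Their poses are not given: they have to be found in the camera images.
- vessel_mid (a point): Loose upright white vessel, the only one with a BLUE collar; 122 mm tall, 100 to 200 g. Point: on its axis, half-way up (61 mm above the underside); z up the axis. From the underside: foot 40 mm diameter to 10 mm, stem 26 mm diameter to 80, blue disc collar 60 mm diameter 80 to 86, neck 30 mm diameter 86 to 122 (grip the neck; its middle is 43 mm above this point). Orange, green: look-alikes.
- knob_grip (a point): Centre of the black bar knob on top of the carousel, on its vertical axis, 203 mm above the bench. Bar 50 mm long (its x), 16 mm thick (y), 36 mm tall (18 mm below to 18 mm above the point). Turns with the carousel; -x points at the empty fork. Hung vessels' tops lie 31 mm lower, 95 mm from the axis.
- fork_seat (a point): Seat of the only empty fork: mid-slot, on the prongs' upper face, 130 mm above the bench; carousel axis 95 mm along +x. Slot 40 mm wide (y), open and flared outwards (-x), end wall 22 mm inward, prongs 6 mm thick to 48 mm outward with a 5 mm high lip at 30 to 34 mm: bring the collar in higher than the lip. Hung right, the vessel's axis is here, its collar's underside at this height.
- carousel (a joint): Turn of the four-fork carousel about its vertical axis, rad; 0 = empty fork centred over the yellow drip tray (fixed to the stand, 94 mm wide, reaching 175 mm from the axis, 16 mm high); positive is counter-clockwise from above. Turns to 3 rad either way, even friction about 0.1 N m, stays where left. The three other forks carry fixed vessels.
Things that resemble listed ones, but are neither listed nor needed, are in the scene too. Leave any purple look-alike of the part that bears vessel_mid alone.

How it is judged:
By the outcome, as a careful person would: the job done as asked, in the order asked, and still so for the second after the job is handed in, with the robot touching nothing.
It also fails if it takes over 51 s, if anything falls off the work surface, if the arm or the gripper's body presses on something with over 40 N, if the wrist force passes 120 N, or if a joint passes its speed limit or range.

## Working session

There is one attempt and no reset: what is moved stays moved. The work goes in short steps, Python scripts to look and compute and a shell command to move; the robot and the scene stay as the last step left them, time stands still between calls to the robot, and variables do not carry over. Pictures are saved under pics/ and viewed, and the job is handed in when it is done.

```bash
ls; mkdir -p pics; python3 - <<'E'
from plant import *
import cv2,numpy as np
s=sense();print({k:np.round(v,3).tolist() for k,v in s.items()})
for n in("side","top"):
    f=grab_frame(n);cv2.imwrite(f"pics/{n}0.png",f["pixels"][...,::-1]);np.savez(f"{n}0.npz",**f)
    R,_=cv2.Rodrigues(f["rvec"]);print(n,f["K"].tolist(),(-R.T@np.ravel(f["tvec"])).round(3),R.round(3).tolist())
E
```

```text
pics
{'clock': 0.0, 'joint_pos': [-1.314, 0.494, 1.346, -0.0, 1.303, -0.096], 'joint_vel': [-0.0, 0.0, 0.0, -0.001, -0.0, 0.001], 'effort': [0.003, -88.217, -38.386, -0.0, 0.01, -0.0], 'ee_pos': [0.215, -0.586, 0.196], 'orientation': [-3.092, -0.55, 0.0], 'wrist_force': [0.042, 0.608, 0.263], 'torque': [-0.07, 0.033, 0.008], 'finger_gap': 0.086}
side [[490.67172645533054, 0.0, 310.4573365989343], [0.0, 490.67172645533054, 249.26714139564075], [0.0, 0.0, 1.0]] [0.532 0.85  0.635] [[-0.998, -0.054, -0.022], [-0.01, 0.534, -0.845], [0.057, -0.844, -0.534]]
top [[553.3309961272435, 0.0, 316.3218211428031], [0.0, 553.3309961272435, 244.2514575231135], [0.0, 0.0, 1.0]] [0.366 0.059 1.061] [[-0.136, -0.991, -0.003], [-0.962, 0.132, -0.24], [0.238, -0.03, -0.971]]
```

View pics/top0.png

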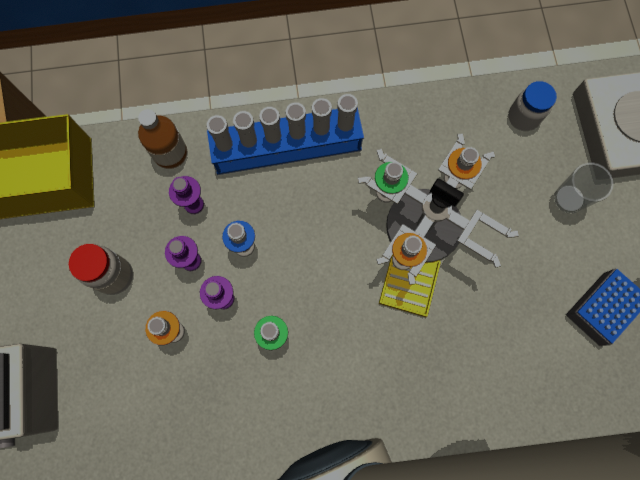

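View pics/side0.png

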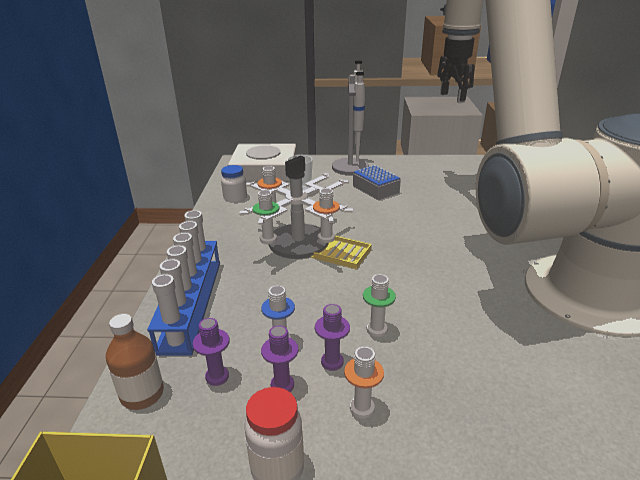

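The top view shows the blue-collar vessel at about (238,236) and the knob at (446,193). The empty fork is at about (490,235), pointing right, and the yellow tray is at (410,287) under an orange vessel. Next I'll measure these.

```bash
cat > h.py <<'E'
import cv2,numpy as np
def ray(f,uv,z):
    R,_=cv2.Rodrigues(f["rvec"]);c=-R.T@np.ravel(f["tvec"])
    uv=np.atleast_2d(np.asarray(uv,float))
    d=np.c_[uv,np.ones(len(uv))]@np.linalg.inv(f["K"]).T@R
    return c+d*((z-c[2])/d[:,2])[:,None]
def cloud(f):
    v,u=np.mgrid[:480,:640];Z=f["z_map"]
    R,_=cv2.Rodrigues(f["rvec"])
    P=np.stack([u,v,np.ones_like(u)],-1)@np.linalg.inv(f["K"]).T*Z[...,None]
    return (P-np.ravel(f["tvec"]))@R
def proj(f,P):
    return cv2.projectPoints(np.atleast_2d(np.asarray(P,float)),f["rvec"],f["tvec"],f["K"],None)[0][:,0]
E
python3 - <<'E'
from h import *
for n in("top","side"):
    f=dict(np.load(n+"0.npz"));C=cloud(f);hsv=cv2.cvtColor(f["pixels"],cv2.COLOR_RGB2HSV)
    H,S,V=[hsv[...,i].astype(int) for i in range(3)]
    def comps(m,name,zlo,zhi,mn=60):
        m=(m&(C[...,2]>zlo)&(C[...,2]<zhi)&(C[...,0]>.2)&(C[...,0]<.95)&(C[...,1]>-.5)&(C[...,1]<.7)).astype(np.uint8)
        k,l,st,ce=cv2.connectedComponentsWithStats(m)
        for i in range(1,k):
            if st[i,4]>=mn:
                p=C[l==i];print(n,name,st[i].tolist(),ce[i].round(1),"med",np.median(p,0).round(4),"midrange",((p.min(0)+p.max(0))/2).round(4),"ext",np.ptp(p,axis=0).round(3))
    comps((H>100)&(H<125)&(S>120),"blue",.07,.1)
    comps((V<60),"black",.18,.24,20)
    comps((H>22)&(H<35)&(S>120),"yellow",.004,.03)
    comps((V>-1),"knobtop",.213,.23,20)
    comps((V>-1),"fork",.12,.137,20)
    comps((V>-1),"necktop",.112,.128,10)
    comps((V>-1),"hungtop",.165,.178,10)
    b=(S<30)&(V>150)
E
```

```text
top blue [523, 81, 33, 31, 800] [539.1  96.4] med [ 0.8368 -0.4372  0.0902] midrange [ 0.839  -0.4395  0.0863] ext [0.062 0.062 0.02 ]
top blue [223, 221, 32, 31, 476] [239.4 238.2] med [0.6324 0.1628 0.0861] midrange [0.6403 0.1679 0.0866] ext [0.058 0.057 0.012]
top black [430, 179, 34, 29, 637] [444.9 194.3] med [ 0.6287 -0.1844  0.2134] midrange [ 0.6331 -0.1889  0.203 ] ext [0.041 0.045 0.044]
top black [303, 444, 30, 14, 42] [317.5 450.2] med [0.2717 0.0734 0.2324] midrange [0.272  0.0726 0.2307] ext [0.011 0.043 0.019]
top yellow [0, 134, 94, 85, 749] [ 64.8 192.3] med [0.7653 0.4768 0.0172] midrange [0.8377 0.5497 0.017 ] ext [0.151 0.184 0.026]
top yellow [0, 137, 69, 58, 1696] [ 34.  162.5] med [0.8755 0.5722 0.0057] midrange [0.8622 0.5725 0.017 ] ext [0.103 0.144 0.026]
top yellow [379, 255, 62, 62, 1138] [411.  289.9] med [ 0.5094 -0.1415  0.0064] midrange [ 0.5188 -0.141   0.0127] ext [0.125 0.131 0.017]
top yellow [392, 267, 17, 11, 62] [399.8 272.6] med [ 0.5463 -0.1257  0.0055] midrange [ 0.5475 -0.1269  0.0076] ext [0.023 0.031 0.007]
top knobtop [433, 178, 31, 24, 
[... 12252 characters left out ...]
04 0.007 0.001]
side hungtop [262, 166, 13, 8, 73] [268.3 169.3] med [ 0.7035 -0.2431  0.1705] midrange [ 0.7049 -0.2481  0.1693] ext [0.03  0.031 0.008]
side hungtop [290, 178, 12, 6, 55] [295.5 180.7] med [ 0.6329 -0.1755  0.1707] midrange [ 0.6332 -0.1779  0.1711] ext [0.026 0.016 0.012]
side hungtop [319, 188, 14, 9, 94] [325.8 192. ] med [ 0.5615 -0.1193  0.1702] midrange [ 0.5625 -0.1244  0.1688] ext [0.028 0.033 0.008]
side hungtop [258, 190, 14, 8, 93] [264.2 193.4] med [ 0.695  -0.1111  0.1705] midrange [ 0.6957 -0.1133  0.1693] ext [0.029 0.033 0.008]
side hungtop [484, 227, 18, 17, 42] [492.4 235.9] med [0.2555 0.0726 0.1759] midrange [0.2554 0.0701 0.175 ] ext [0.016 0.057 0.005]
```

The carousel axis comes out at about (0.634, -0.188), and the hung vessels' radius of 95 mm checks out. Next is the direction of the tray.

```bash
python3 - <<'E'
from h import *
A=np.array([.6337,-.1877])
for n in("top","side"):
    f=dict(np.load(n+"0.npz"));C=cloud(f);hsv=cv2.cvtColor(f["pixels"],cv2.COLOR_RGB2HSV)
    H,S,V=[hsv[...,i].astype(int) for i in range(3)]
    m=(H>20)&(H<36)&(S>100)&(C[...,2]>.003)&(C[...,2]<.02)&(np.hypot(C[...,0]-A[0],C[...,1]-A[1])<.2)
    P=C[m];
    r=cv2.minAreaRect((P[:,:2]*1000).astype(np.float32));print(n,m.sum(),r,cv2.boxPoints(r).round(1).tolist())
    rim=P[P[:,2]>.013]
    for th in np.arange(140,176,2.):
        t=np.radians(th);d=rim[:,:2]-A;u=d@[np.cos(t),np.sin(t)];w=d@[-np.sin(t),np.cos(t)]
        print(th,"u",u.max().round(4),"w",np.percentile(w,[1,99]).round(4),"w outer-part slope", [np.percentile(w[(u>a)&(u<a+.03)],[2,98]).round(4).tolist() for a in(.08,.11,.14) if ((u>a)&(u<a+.03)).sum()>5])
E
```

```text
top 1517 ((526.8060302734375, -141.31414794921875), (94.66667175292969, 116.02911376953125), 65.84175872802734) [[454.5, -160.8000030517578], [560.4000244140625, -208.1999969482422], [599.0999755859375, -121.9000015258789], [493.20001220703125, -74.4000015258789]]
140.0 u 0.1793 w [-0.0202  0.0915] w outer-part slope [[-0.0213, 0.0796], [-0.0146, 0.0881], [-0.0046, 0.0919]]
142.0 u 0.1794 w [-0.0235  0.0862] w outer-part slope [[-0.0245, 0.0749], [-0.0185, 0.0817], [-0.0097, 0.0865]]
144.0 u 0.1793 w [-0.0267  0.0808] w outer-part slope [[-0.0276, 0.0707], [-0.022, 0.0768], [-0.015, 0.081]]
146.0 u 0.179 w [-0.0298  0.0754] w outer-part slope [[-0.0306, 0.0669], [-0.0259, 0.0717], [-0.0195, 0.0754]]
148.0 u 0.1784 w [-0.0328  0.0696] w outer-part slope [[-0.0335, 0.0624], [-0.0295, 0.0665], [-0.0247, 0.0699]]
150.0 u 0.1776 w [-0.0359  0.0639] w outer-part slope [[-0.0364, 0.0587], [-0.0336, 0.0616], [-0.0299, 0.0644]]
152.0 u 0.1767 w [-0.0391  0.0584] w outer-part slope [[-0.0393, 0.055], [-0.0373, 0.057], [-0.0351, 0.0586]]
154.0 u 0.1755 w [-0.0421  0.0526] w outer-part slope [[-
[... 2723 characters left out ...]
063, 0.0327], [-0.0669, 0.0312]]
164.0 u 0.179 w [-0.0721  0.0336] w outer-part slope [[-0.0638, 0.0338], [-0.0673, 0.0285], [-0.0726, 0.0261]]
166.0 u 0.179 w [-0.0778  0.0303] w outer-part slope [[-0.0675, 0.0307], [-0.0725, 0.026], [-0.0782, 0.0209]]
168.0 u 0.1792 w [-0.0833  0.0269] w outer-part slope [[-0.071, 0.0275], [-0.0783, 0.0221], [-0.0838, 0.0162]]
170.0 u 0.1792 w [-0.0888  0.0234] w outer-part slope [[-0.0763, 0.0243], [-0.0831, 0.0181], [-0.0892, 0.0111]]
172.0 u 0.1789 w [-0.0942  0.02  ] w outer-part slope [[-0.0807, 0.0211], [-0.0883, 0.0141], [-0.0945, 0.0059]]
174.0 u 0.1785 w [-0.0994  0.0167] w outer-part slope [[-0.0872, 0.0177], [-0.0933, 0.0103], [-0.0998, 0.0008]]
```

```bash
python3 - <<'E'
import cv2
a=cv2.imread("pics/top0.png")[130:330,340:530];cv2.imwrite("pics/tc.png",cv2.resize(a,None,fx=3,fy=3,interpolation=cv2.INTER_CUBIC)[:600,:])
E
```

```text
(no output)
```

View pics/tc.png

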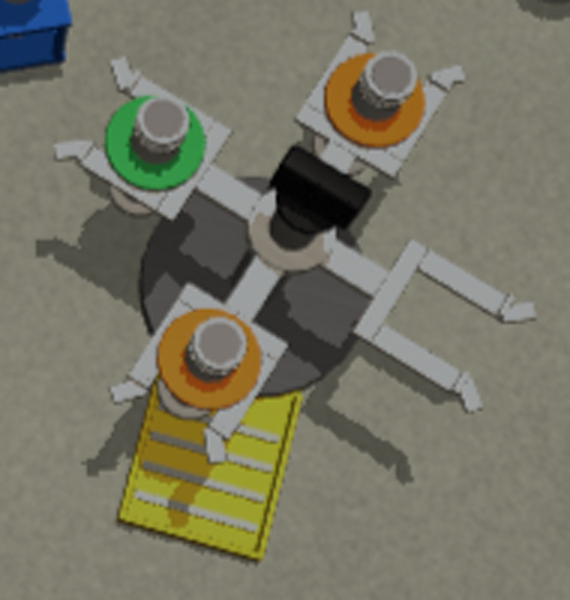

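The tray direction is about 156° in both views: its width is symmetric about the axis and its reach is 175 mm. The empty fork is at 228.6°, so I need a clockwise turn of about 72.6°. Now for the moves to the knob.

```bash
cat >> h.py <<'E'
from scipy.spatial.transform import Rotation as Ro
def plan(s,xyz,yawx):
    """rows units to reach world xyz with tool down, tool x at yawx deg"""
    R0=Ro.from_rotvec(s["orientation"]);y=np.radians(yawx)
    x=np.array([np.cos(y),np.sin(y),0]);z=np.array([0,0,-1.])
    R1=Ro.from_matrix(np.c_[x,np.cross(z,x),z])
    print("pos",np.round(s["ee_pos"],4),"yaw",np.degrees(np.arctan2(*R0.as_matrix()[[1,0],0])).round(2),"tilt",np.degrees(np.arccos(-R0.as_matrix()[2,2])).round(2),"t",round(float(s["clock"]),2),"gap",round(float(s["finger_gap"]),4),"F",np.round(s["wrist_force"],1))
    print("offset",(R0.inv().apply(np.array(xyz)-s["ee_pos"])/.04).round(3).tolist(),"twist",np.degrees((R0.inv()*R1).as_rotvec()).round(2).tolist())
E
python3 - <<'E'
from h import *
from plant import *
plan(sense(),[.6337,-.1877,.26],48.6)
E
```

```text
pos [ 0.2153 -0.5864  0.1961] yaw 20.16 tilt 0.06 t 0.1 gap 0.085 F [0.2 0.5 0.1]
offset [13.255, -5.754, -1.591] twist [-0.06, -0.02, -28.44]
```

```bash
python3 -m pendant '[{"twist":[0,0,-5.7],"offset":[0.6,-0.2,-0.7],"jaw":70},{"twist":[0,0,-11.4],"offset":[1.4,-0.6,-1.2],"jaw":70},{"twist":[0,0,-17.1],"offset":[2.3,-1.0,-1.6],"jaw":70},{"twist":[0,0,-22.8],"offset":[3.2,-1.4,-1.6],"jaw":70},{"twist":[0,0,-28.4],"offset":[4.1,-1.8,-1.6],"jaw":70}]' 60
python3 - <<'E'
from h import *
from plant import *
plan(sense(),[.6337,-.1877,.26],48.6)
E
```

```text
clock: 0.52
ee_pos: [0.3456, -0.4616, 0.2615]
orientation: [2.859, 1.297, 0.0]
wrist_force: [0.1, 0.4, -0.6]
finger_gap: 0.0701
pos [ 0.3456 -0.4616  0.2615] yaw 48.8 tilt 0.09 t 0.52 gap 0.0701 F [ 0.1  0.4 -0.6]
offset [9.896, 0.909, 0.035] twist [0.09, 0.03, 0.2]
```

```bash
python3 -m pendant '[{"twist":[0,0,0],"offset":[1.0,0.1,0],"jaw":70},{"twist":[0,0,0],"offset":[2.0,0.2,0],"jaw":70},{"twist":[0,0,0],"offset":[3.0,0.3,0],"jaw":70},{"twist":[0,0,0],"offset":[4.0,0.4,0],"jaw":70},{"twist":[0,0,0],"offset":[5.0,0.46,0],"jaw":70}]'
python3 - <<'E'
from h import *
from plant import *
plan(sense(),[.6337,-.1877,.26],48.6)
E
```

```text
clock: 0.93
ee_pos: [0.4918, -0.3232, 0.2604]
orientation: [-2.863, -1.292, 0.0]
wrist_force: [1.6, -1.8, 1.0]
finger_gap: 0.07
pos [ 0.4918 -0.3232  0.2604] yaw 48.56 tilt 0.02 t 0.93 gap 0.07 F [ 1.6 -1.8  1. ]
offset [4.887, 0.416, 0.009] twist [-0.02, 0.0, -0.04]
```

```bash
python3 -m pendant '[{"twist":[0,0,0],"offset":[1.0,0.1,0],"jaw":70},{"twist":[0,0,0],"offset":[2.0,0.2,0],"jaw":70},{"twist":[0,0,0],"offset":[3.0,0.3,0],"jaw":70},{"twist":[0,0,0],"offset":[4.0,0.4,0],"jaw":70},{"twist":[0,0,0],"offset":[4.8,0.42,0],"jaw":70}]'
python3 -m pendant '[{"twist":[0,0,0],"offset":[0,0,0],"jaw":70},{"twist":[0,0,0],"offset":[0,0,0],"jaw":70},{"twist":[0,0,0],"offset":[0,0,0],"jaw":70},{"twist":[0,0,0],"offset":[0,0,0],"jaw":70},{"twist":[0,0,0],"offset":[0,0,0],"jaw":70}]'
python3 - <<'E'
from h import *
from plant import *
plan(sense(),[.6337,-.1877,.186],48.6)
for n in("top","side"):
    f=grab_frame(n);cv2.imwrite(f"pics/{n}1.png",f["pixels"][...,::-1])
E
```

```text
clock: 1.35
ee_pos: [0.6321, -0.1897, 0.2601]
orientation: [-2.863, -1.293, 0.0]
wrist_force: [-0.4, -0.7, 0.6]
finger_gap: 0.0701
clock: 1.77
ee_pos: [0.6296, -0.1931, 0.2607]
orientation: [-2.865, -1.29, 0.0]
wrist_force: [-0.5, -0.6, -0.7]
finger_gap: 0.0703
pos [ 0.6296 -0.1931  0.2607] yaw 48.47 tilt 0.01 t 1.77 gap 0.0703 F [-0.5 -0.6 -0.7]
offset [0.169, -0.013, 1.867] twist [-0.01, 0.01, -0.13]
```

View pics/side1.png

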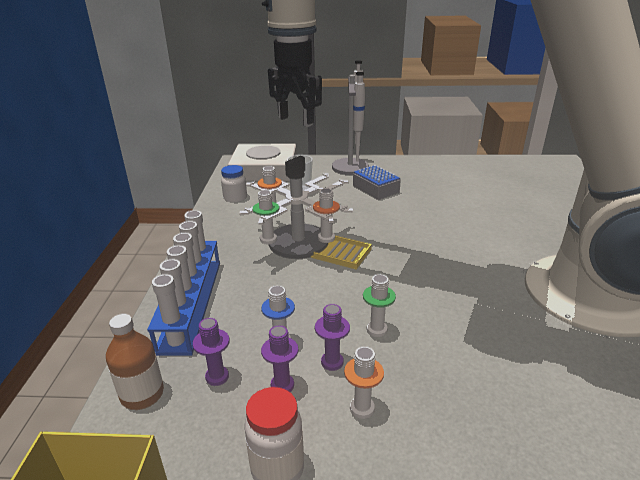

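The side view shows the jaws at (297,115), directly above the knob at (295,165). I'll descend.

```bash
python3 -m pendant '[{"twist":[0,0,0],"offset":[0.1,0,0.3],"jaw":70},{"twist":[0,0,0],"offset":[0.15,0,0.7],"jaw":70},{"twist":[0,0,0],"offset":[0.15,0,1.1],"jaw":70},{"twist":[0,0,0],"offset":[0.15,0,1.5],"jaw":70},{"twist":[0,0,0],"offset":[0.15,0,1.85],"jaw":70}]'
python3 -m pendant '[{"twist":[0,0,0],"offset":[0,0,0],"jaw":50},{"twist":[0,0,0],"offset":[0,0,0],"jaw":40},{"twist":[0,0,0],"offset":[0,0,0],"jaw":30},{"twist":[0,0,0],"offset":[0,0,0],"jaw":20},{"twist":[0,0,0],"offset":[0,0,0],"jaw":10}]' 40
python3 -m pendant '[{"twist":[0,0,0],"offset":[0,0,0],"jaw":8},{"twist":[0,0,0],"offset":[0,0,0],"jaw":8},{"twist":[0,0,0],"offset":[0,0,0],"jaw":8},{"twist":[0,0,0],"offset":[0,0,0],"jaw":8},{"twist":[0,0,0],"offset":[0,0,0],"jaw":8}]' 40
python3 - <<'E'
from h import *
from plant import *
plan(sense(),[.6337,-.1877,.186],48.6)
E
```

```text
clock: 2.28
ee_pos: [0.6339, -0.1874, 0.1847]
orientation: [-2.863, -1.291, 0.001]
wrist_force: [-0.6, -0.4, -0.4]
finger_gap: 0.07
clock: 2.7
ee_pos: [0.6348, -0.1877, 0.1875]
orientation: [2.863, 1.291, 0.002]
wrist_force: [-0.7, -0.3, -0.3]
finger_gap: 0.0103
clock: 3.12
ee_pos: [0.6344, -0.1876, 0.1866]
orientation: [2.864, 1.292, 0.0]
wrist_force: [0.1, -0.3, 1.1]
finger_gap: 0.0079
pos [ 0.6344 -0.1876  0.1866] yaw 48.56 tilt 0.01 t 3.12 gap 0.0079 F [ 0.1 -0.3  1.1]
offset [-0.013, -0.011, 0.016] twist [0.0, -0.0, -0.04]
```

The jaws closed to 8 mm with nothing between them, and the knob is 16 mm thick. I'll look before moving again.

```bash
python3 - <<'E'
from h import *
from plant import *
out=[]
for n in("top","side"):
    f=grab_frame(n);np.savez(f"{n}2.npz",**f)
    p=proj(f,[.634,-.188,.187])[0];print(n,p, proj(f,[.6337,-.1877,.203]))
    x,y=int(p[0]),int(p[1]);x0,y0=max(0,x-60),max(0,y-80)
    out.append(cv2.resize(f["pixels"][y0:y0+150,x0:x0+110,::-1],(396,540),interpolation=cv2.INTER_CUBIC))
cv2.imwrite("pics/2.png",np.hstack(out))
E
```

```text
top [443.20314764 195.71250976] [[445.20608004 192.72768532]]
side [294.97730789 172.1063533 ] [[294.82522552 165.59795487]]
```

View pics/2.png

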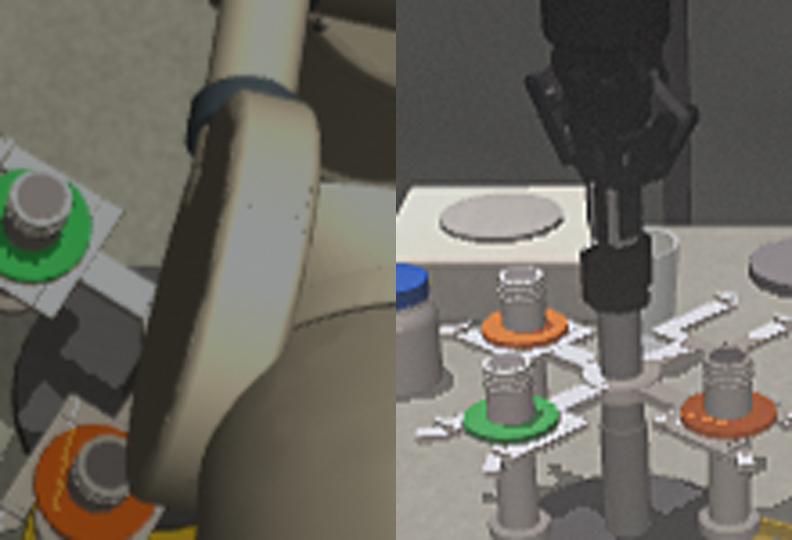

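```bash
python3 - <<'E'
from h import *
f=dict(np.load("side2.npz"));C=cloud(f)
for v in range(120,184,3):
    print(v,[(u,*C[v,u].round(3)) for u in (288,293,298)])
E
```

```text
120 [(288, np.float64(0.644), np.float64(-0.181), np.float64(0.31)), (293, np.float64(0.631), np.float64(-0.162), np.float64(0.316)), (298, np.float64(0.621), np.float64(-0.162), np.float64(0.316))]
123 [(288, np.float64(0.644), np.float64(-0.181), np.float64(0.303)), (293, np.float64(0.631), np.float64(-0.162), np.float64(0.309)), (298, np.float64(0.621), np.float64(-0.161), np.float64(0.31))]
126 [(288, np.float64(0.644), np.float64(-0.182), np.float64(0.297)), (293, np.float64(0.632), np.float64(-0.163), np.float64(0.303)), (298, np.float64(0.621), np.float64(-0.163), np.float64(0.303))]
129 [(288, np.float64(0.645), np.float64(-0.182), np.float64(0.29)), (293, np.float64(0.632), np.float64(-0.163), np.float64(0.296)), (298, np.float64(0.623), np.float64(-0.181), np.float64(0.29))]
132 [(288, np.float64(0.645), np.float64(-0.184), np.float64(0.283)), (293, np.float64(0.632), np.float64(-0.163), np.float64(0.29)), (298, np.float64(0.622), np.float64(-0.17), np.float64(0.287))]
135 [(288, np.float64(0.646), np.float64(-0.187), np.float64(0.275)), (293, np.float64(0.633), np.float64(
[... 2584 characters left out ...]
oat64(-0.177), np.float64(0.187)), (298, np.float64(0.627), np.float64(-0.186), np.float64(0.183))]
177 [(288, np.float64(0.649), np.float64(-0.175), np.float64(0.181)), (293, np.float64(0.637), np.float64(-0.171), np.float64(0.182)), (298, np.float64(0.626), np.float64(-0.168), np.float64(0.184))]
180 [(288, np.float64(0.692), np.float64(-0.547), np.float64(0.005)), (293, np.float64(0.638), np.float64(-0.177), np.float64(0.172)), (298, np.float64(0.626), np.float64(-0.173), np.float64(0.174))]
183 [(288, np.float64(0.692), np.float64(-0.544), np.float64(-0.003)), (293, np.float64(0.638), np.float64(-0.176), np.float64(0.165)), (298, np.float64(0.627), np.float64(-0.179), np.float64(0.164))]
```

```bash
python3 - <<'E'
from h import *
f=dict(np.load("side2.npz"));a=f["pixels"][130:190,265:325,::-1].astype(float)*2
cv2.imwrite("pics/2b.png",cv2.resize(a.clip(0,255).astype(np.uint8),(600,600),interpolation=cv2.INTER_NEAREST))
E
```

```text
(no output)
```

View pics/2b.png

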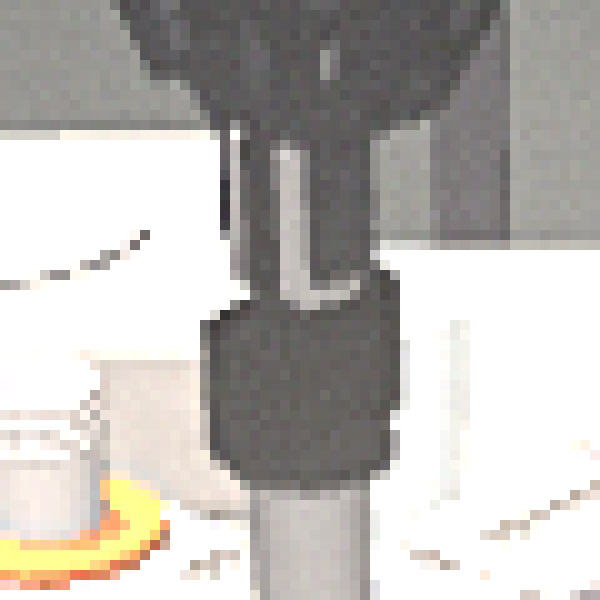

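```bash
python3 - <<'E'
from h import *
from plant import *
f=dict(np.load("side0.npz"));C=cloud(f)
print(proj(f,[[.215,-.587,.197],[.215,-.587,.21],[.215,-.587,.23]]))
m=(np.hypot(C[...,0]-.215,C[...,1]+.587)<.09)&(C[...,2]>.1)
v,u=np.nonzero(m);print("start: lowest z near tool",np.sort(C[m][:,2])[:15].round(3),u.min(),u.max(),v.max())
f=dict(np.load("side2.npz"))
print(proj(f,[[.6337,-.1877,.187],[.6337,-.1877,.221]]))
s=sense();print({k:np.round(v,3).tolist() for k,v in s.items()})
cv2.imwrite("pics/s0c.png",cv2.resize(dict(np.load("side0.npz"))["pixels"][60:120,430:490,::-1],(600,600),interpolation=0))
E
```

```text
[[449.39818496 114.08384645]
 [449.97844694 109.62881457]
 [450.88230665 102.68932181]]
start: lowest z near tool [0.243 0.243 0.243 0.243 0.244 0.244 0.245 0.245 0.245 0.245 0.245 0.246
 0.246 0.246 0.246] 437 482 103
[[295.0976119  172.15927632]
 [294.513746   158.09494652]]
{'clock': 3.217, 'joint_pos': [-0.378, 0.555, 1.26, -0.0, 1.327, 0.346], 'joint_vel': [-0.001, 0.001, 0.002, 0.002, -0.002, 0.0], 'effort': [-0.008, -93.709, -38.802, 0.002, -0.084, -0.0], 'ee_pos': [0.634, -0.188, 0.187], 'orientation': [2.864, 1.292, 0.0], 'wrist_force': [-0.013, 0.742, 0.664], 'torque': [0.06, 0.099, -0.028], 'finger_gap': 0.008}
```

View pics/s0c.png

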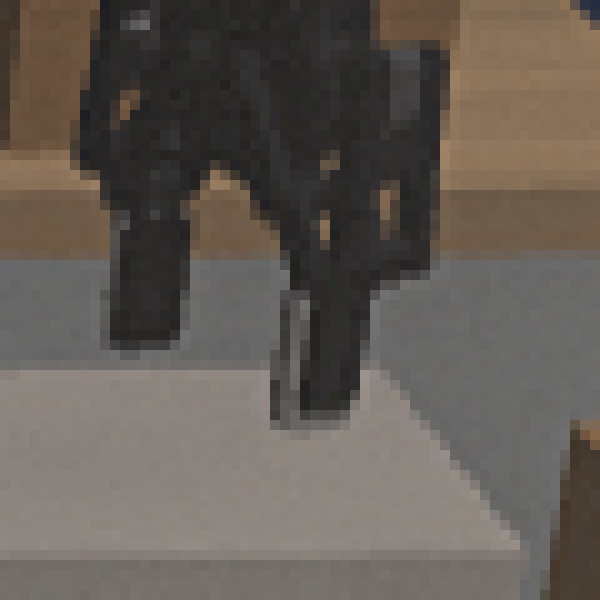

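Both the start picture and this one put the fingertips about 34 mm above the reported TCP height. The cameras agree with the known heights (knob top 0.221 m, vessel tops 0.122 m), and x and y are consistent. So the tool really stands about 34 mm higher than reported, and I'll correct for that: open, then go down a further 34 mm.

```bash
python3 -m pendant '[{"twist":[0,0,0],"offset":[0,0,-0.1],"jaw":60},{"twist":[0,0,0],"offset":[0,0,-0.1],"jaw":60},{"twist":[0,0,0],"offset":[0,0,-0.1],"jaw":60},{"twist":[0,0,0],"offset":[0,0,-0.1],"jaw":60},{"twist":[0,0,0],"offset":[0,0,-0.1],"jaw":60}]'
python3 -m pendant '[{"twist":[0,0,0],"offset":[0,0,0.2],"jaw":60},{"twist":[0,0,0],"offset":[0,0,0.4],"jaw":60},{"twist":[0,0,0],"offset":[0,0,0.6],"jaw":60},{"twist":[0,0,0],"offset":[0,0,0.8],"jaw":60},{"twist":[0,0,0],"offset":[0,0,0.95],"jaw":60}]'
python3 -m pendant '[{"twist":[0,0,0],"offset":[0,0,0],"jaw":45},{"twist":[0,0,0],"offset":[0,0,0],"jaw":30},{"twist":[0,0,0],"offset":[0,0,0],"jaw":20},{"twist":[0,0,0],"offset":[0,0,0],"jaw":10},{"twist":[0,0,0],"offset":[0,0,0],"jaw":5}]' 40
python3 - <<'E'
from h import *
from plant import *
plan(sense(),[.6337,-.1877,.152],48.6)
f=grab_frame("side");a=f["pixels"][130:190,265:325,::-1].astype(float)*2
cv2.imwrite("pics/3b.png",cv2.resize(a.clip(0,255).astype(np.uint8),(600,600),interpolation=cv2.INTER_NEAREST))
E
```

```text
clock: 3.63
ee_pos: [0.6343, -0.1876, 0.1905]
orientation: [-2.864, -1.292, 0.0]
wrist_force: [-0.6, 0.1, 0.5]
finger_gap: 0.0603
clock: 4.05
ee_pos: [0.6338, -0.1874, 0.151]
orientation: [-2.863, -1.291, 0.002]
wrist_force: [-0.7, 0.5, 0.5]
finger_gap: 0.0594
clock: 4.47
ee_pos: [0.6348, -0.1878, 0.1531]
orientation: [2.863, 1.291, 0.001]
wrist_force: [2.3, -1.5, 0.7]
finger_gap: 0.0154
pos [ 0.6348 -0.1878  0.1531] yaw 48.56 tilt 0.07 t 4.47 gap 0.0154 F [ 2.3 -1.5  0.7]
offset [-0.015, -0.023, 0.028] twist [0.07, -0.02, -0.04]
```

View pics/3b.png

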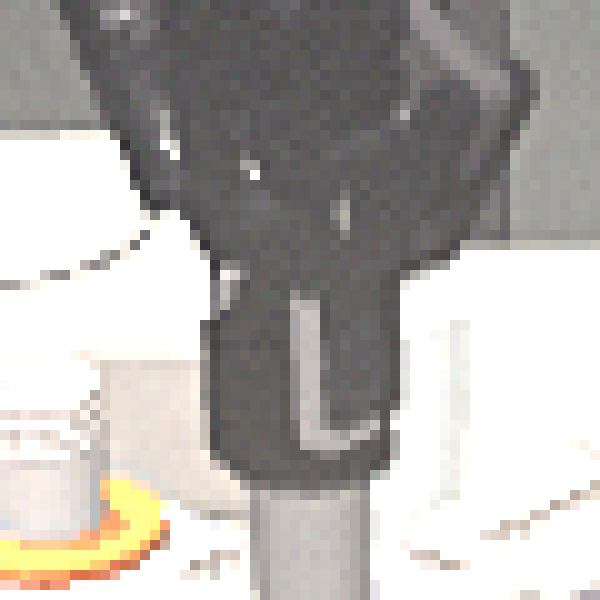

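Knob gripped, with a gap of 15.4 mm. Now I'll turn it clockwise, which is positive about tool z.

```bash
python3 -m pendant '[{"twist":[0,0,1],"offset":[0,0,0],"jaw":5},{"twist":[0,0,3],"offset":[0,0,0],"jaw":5},{"twist":[0,0,6],"offset":[0,0,0],"jaw":5},{"twist":[0,0,10],"offset":[0,0,0],"jaw":5},{"twist":[0,0,14],"offset":[0,0,0],"jaw":5}]' 60
python3 -m pendant '[{"twist":[0,0,4],"offset":[0,0,0],"jaw":5},{"twist":[0,0,8],"offset":[0,0,0],"jaw":5},{"twist":[0,0,12],"offset":[0,0,0],"jaw":5},{"twist":[0,0,16],"offset":[0,0,0],"jaw":5},{"twist":[0,0,20],"offset":[0,0,0],"jaw":5}]'
python3 -m pendant '[{"twist":[0,0,4],"offset":[0,0,0],"jaw":5},{"twist":[0,0,8],"offset":[0,0,0],"jaw":5},{"twist":[0,0,12],"offset":[0,0,0],"jaw":5},{"twist":[0,0,16],"offset":[0,0,0],"jaw":5},{"twist":[0,0,20],"offset":[0,0,0],"jaw":5}]'
python3 -m pendant '[{"twist":[0,0,4],"offset":[0,0,0],"jaw":5},{"twist":[0,0,8],"offset":[0,0,0],"jaw":5},{"twist":[0,0,12],"offset":[0,0,0],"jaw":5},{"twist":[0,0,16],"offset":[0,0,0],"jaw":5},{"twist":[0,0,18.6],"offset":[0,0,0],"jaw":5}]'
python3 -m pendant '[{"twist":[0,0,0],"offset":[0,0,0],"jaw":5},{"twist":[0,0,0],"offset":[0,0,0],"jaw":5},{"twist":[0,0,0],"offset":[0,0,0],"jaw":5},{"twist":[0,0,0],"offset":[0,0,0],"jaw":5},{"twist":[0,0,0],"offset":[0,0,0],"jaw":5}]'
cat > car.py <<'E'
from h import *
from plant import *
A=np.array([.6337,-.1877])
plan(sense(),[.6337,-.1877,.152],-24)
for n in("top","side"):
    f=grab_frame(n);np.savez(f"{n}c.npz",**f);C=cloud(f)
    cv2.imwrite(f"pics/{n}_{sense()['clock']:.1f}.png",f["pixels"][...,::-1]);print(f"pics/{n}_{sense()['clock']:.1f}.png")
    m=((C[...,2]>.164)&(C[...,2]<.179)&(abs(np.hypot(C[...,0]-A[0],C[...,1]-A[1])-.095)<.03)).astype(np.uint8)
    k,l,st,ce=cv2.connectedComponentsWithStats(m)
    for i in range(1,k):
        if st[i,4]>25:
            p=C[l==i];c=(p.min(0)+p.max(0))[:2]/2;d=c-A;print(n,st[i].tolist(),c.round(4),"r",np.hypot(*d).round(4),"ang",np.degrees(np.arctan2(d[1],d[0])).round(1),"ext",np.ptp(p,axis=0).round(3))
E
python3 car.py
```

```text
clock: 4.93
ee_pos: [0.635, -0.188, 0.1531]
orientation: [3.001, 0.926, 0.002]
wrist_force: [3.7, -3.5, 1.3]
finger_gap: 0.0152
clock: 5.35
ee_pos: [0.6351, -0.1883, 0.1532]
orientation: [3.116, 0.391, 0.003]
wrist_force: [2.9, -6.1, 1.5]
finger_gap: 0.0155
clock: 5.77
ee_pos: [0.6351, -0.1886, 0.1532]
orientation: [3.136, -0.156, 0.003]
wrist_force: [3.2, -7.9, 1.3]
finger_gap: 0.0153
clock: 6.18
ee_pos: [0.6351, -0.1889, 0.1531]
orientation: [3.069, -0.662, 0.003]
wrist_force: [3.5, -9.3, 0.3]
finger_gap: 0.0156
clock: 6.6
ee_pos: [0.6351, -0.1889, 0.1531]
orientation: [3.071, -0.656, 0.003]
wrist_force: [2.1, -9.9, 1.1]
finger_gap: 0.0151
pos [ 0.6351 -0.1889  0.1531] yaw -24.13 tilt 0.15 t 6.6 gap 0.0151 F [ 2.1 -9.9  1.1]
offset [-0.043, -0.014, 0.028] twist [0.06, -0.14, -0.13]
pics/top_6.7.png
top [379, 176, 18, 18, 259] [ 0.6719 -0.1028] r 0.0932 ang 65.8 ext [0.029 0.03  0.013]
pics/side_6.7.png
side [309, 162, 12, 8, 71] [ 0.5936 -0.2729] r 0.0941 ang -115.2 ext [0.027 0.031 0.009]
side [255, 170, 13, 8, 81] [ 0.7186 -0.2251] r 0.0927 ang -23.8 ext [0.029 0.034 0.009]
side [268, 193, 14, 9, 102] [ 0.672  -0.0991] r 0.0965 ang 66.6 ext [0.029 0.03  0.009]
```

The carousel has turned: hung vessels now stand at about 66°, -24° and -115°, which puts the empty fork at about 156°. I'll release the knob and rise.

```bash
python3 -m pendant '[{"twist":[0,0,0],"offset":[0,0,0],"jaw":20},{"twist":[0,0,0],"offset":[0,0,0],"jaw":35},{"twist":[0,0,0],"offset":[0,0,0],"jaw":50},{"twist":[0,0,0],"offset":[0,0,0],"jaw":60},{"twist":[0,0,0],"offset":[0,0,-0.2],"jaw":60}]'
python3 -m pendant '[{"twist":[0,0,0],"offset":[0,0,-0.5],"jaw":60},{"twist":[0,0,0],"offset":[0,0,-1],"jaw":60},{"twist":[0,0,0],"offset":[0,0,-1.5],"jaw":60},{"twist":[0,0,0],"offset":[0,0,-1.9],"jaw":60},{"twist":[0,0,0],"offset":[0,0,-1.9],"jaw":60}]'
python3 - <<'E'
from h import *
from plant import *
# vessel (.640,.170); tip 34mm above reported
plan(sense(),[.6400,.170,.20],-24)
E
```

```text
clock: 7.12
ee_pos: [0.6335, -0.1871, 0.1594]
orientation: [-3.072, 0.654, 0.004]
wrist_force: [-0.4, 0.0, -0.8]
finger_gap: 0.0598
clock: 7.53
ee_pos: [0.6358, -0.188, 0.2409]
orientation: [3.072, -0.654, 0.009]
wrist_force: [-0.0, -0.6, 0.9]
finger_gap: 0.06
pos [ 0.6358 -0.188   0.2409] yaw -24.04 tilt 0.32 t 7.53 gap 0.06 F [-0.  -0.6  0.9]
offset [-3.557, -8.216, 1.006] twist [-0.02, -0.32, -0.04]
```

```bash
python3 -m pendant '[{"twist":[0,0,0],"offset":[-0.3,-0.8,0],"jaw":70},{"twist":[0,0,0],"offset":[-0.7,-1.7,0],"jaw":70},{"twist":[0,0,0],"offset":[-1.1,-2.6,0],"jaw":70},{"twist":[0,0,0],"offset":[-1.5,-3.5,0],"jaw":70},{"twist":[0,0,0],"offset":[-1.9,-4.4,0],"jaw":70}]'
python3 -m pendant '[{"twist":[0,0,0],"offset":[-0.4,-0.9,0],"jaw":70},{"twist":[0,0,0],"offset":[-0.8,-1.8,0.2],"jaw":70},{"twist":[0,0,0],"offset":[-1.2,-2.7,0.4],"jaw":70},{"twist":[0,0,0],"offset":[-1.5,-3.4,0.7],"jaw":70},{"twist":[0,0,0],"offset":[-1.65,-3.8,1],"jaw":70}]'
python3 -m pendant '[{"twist":[0,0,0],"offset":[0,0,0],"jaw":70},{"twist":[0,0,0],"offset":[0,0,0],"jaw":70},{"twist":[0,0,0],"offset":[0,0,0],"jaw":70},{"twist":[0,0,0],"offset":[0,0,0],"jaw":70},{"twist":[0,0,0],"offset":[0,0,0],"jaw":70}]'
python3 car.py; python3 - <<'E'
from h import *
from plant import *
plan(sense(),[.6400,.170,.056],-24)
f=dict(np.load("sidec.npz"));C=cloud(f);s=sense()
m=(np.hypot(C[...,0]-s["ee_pos"][0],C[...,1]-s["ee_pos"][1])<.09)&(C[...,2]>.17)
print("lowest",np.sort(C[m][:,2])[:12].round(3)); print(proj(f,s["ee_pos"]+np.array([0,0,.034])))
E
```

```text
clock: 7.95
ee_pos: [0.6362, 0.0059, 0.2367]
orientation: [-3.072, 0.655, 0.0]
wrist_force: [0.1, -0.1, 0.0]
finger_gap: 0.0699
clock: 8.37
ee_pos: [0.6377, 0.1736, 0.1964]
orientation: [-3.073, 0.651, -0.0]
wrist_force: [0.3, 0.3, -0.3]
finger_gap: 0.07
clock: 8.78
ee_pos: [0.6387, 0.1688, 0.1973]
orientation: [-3.072, 0.656, -0.001]
wrist_force: [-0.3, 0.2, -0.7]
finger_gap: 0.07
pos [0.6387 0.1688 0.1973] yaw -24.12 tilt 0.06 t 8.78 gap 0.07 F [-0.3  0.2 -0.7]
offset [3.527, 8.186, 1.132] twist [-0.03, -0.05, -0.12]
pics/top_8.8.png
top [445, 141, 19, 18, 255] [ 0.7196 -0.2277] r 0.0947 ang -24.9 ext [0.031 0.03  0.013]
top [379, 176, 18, 18, 252] [ 0.6723 -0.1024] r 0.0936 ang 65.7 ext [0.03  0.03  0.012]
top [487, 206, 20, 18, 275] [ 0.5948 -0.2757] r 0.0962 ang -113.8 ext [0.03  0.03  0.013]
pics/side_8.9.png
side [308, 162, 13, 8, 73] [ 0.5949 -0.2709] r 0.0918 ang -115.0 ext [0.03  0.028 0.009]
pos [0.6386 0.169  0.1971] yaw -24.11 tilt 0.04 t 8.88 gap 0.07 F [-0.7 -0.4 -0.1]
offset [0.021, -0.036, 3.527] twist [-0.02, -0.03, -0.11]
lowest [0.237 0.238 0.238 0.238 0.238 0.239 0.239 0.239 0.239 0.239 0.24  0.24 ]
[[273.35192858 235.18369347]]
```

View pics/side_8.9.png

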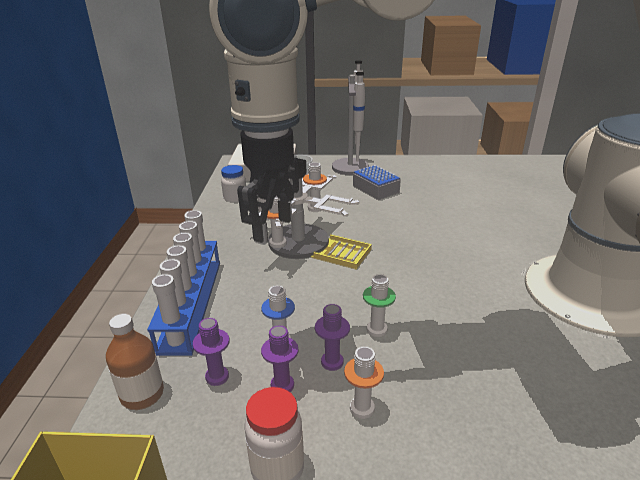

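View pics/top_8.8.png

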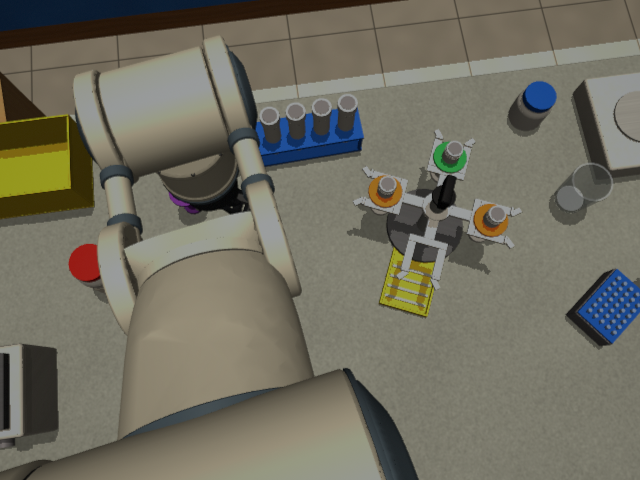

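The top view shows the empty fork centred over the tray at (415,275), and the computed angle is 155.9° against the tray's 156°. The side view shows the open jaws over the blue-collar vessel (277,290), with the lowest fingertip at z ≈ 0.238, which fits the 33 mm offset. I'll descend and grip the neck.

```bash
python3 -m pendant '[{"twist":[0,0,0],"offset":[0.02,-0.03,0.6],"jaw":70},{"twist":[0,0,0],"offset":[0.02,-0.03,1.2],"jaw":70},{"twist":[0,0,0],"offset":[0.02,-0.03,1.7],"jaw":70},{"twist":[0,0,0],"offset":[0.02,-0.03,2.2],"jaw":70},{"twist":[0,0,0],"offset":[0.02,-0.03,2.6],"jaw":70}]'
python3 -m pendant '[{"twist":[0,0,0],"offset":[0,0,0.3],"jaw":70},{"twist":[0,0,0],"offset":[0,0,0.55],"jaw":70},{"twist":[0,0,0],"offset":[0,0,0.75],"jaw":70},{"twist":[0,0,0],"offset":[0,0,0.9],"jaw":70},{"twist":[0,0,0],"offset":[0,0,0.9],"jaw":70}]'
python3 - <<'E'
from h import *
from plant import *
plan(sense(),[.6400,.170,.057],-24)
f=grab_frame("side");a=f["pixels"][200:350,200:350,::-1]
cv2.imwrite("pics/4.png",cv2.resize(a,(600,600),interpolation=cv2.INTER_CUBIC))
E
```

```text
clock: 9.3
ee_pos: [0.6392, 0.17, 0.0913]
orientation: [3.072, -0.655, -0.001]
wrist_force: [0.2, -0.2, 0.7]
finger_gap: 0.0701
clock: 9.72
ee_pos: [0.6392, 0.1705, 0.0558]
orientation: [3.072, -0.654, -0.001]
wrist_force: [-0.2, -0.3, 0.0]
finger_gap: 0.07
pos [0.6392 0.1705 0.0558] yaw -24.05 tilt 0.05 t 9.72 gap 0.07 F [-0.2 -0.3  0. ]
offset [0.023, 0.003, -0.031] twist [0.03, 0.05, -0.05]
```

View pics/4.png

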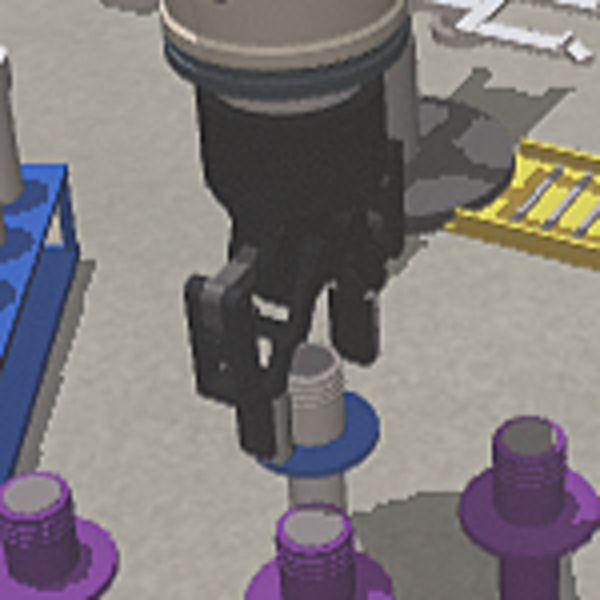

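The jaws straddle the neck, with the tips just above the blue collar. Closing.

```bash
python3 -m pendant '[{"twist":[0,0,0],"offset":[0,0,0],"jaw":55},{"twist":[0,0,0],"offset":[0,0,0],"jaw":45},{"twist":[0,0,0],"offset":[0,0,0],"jaw":38},{"twist":[0,0,0],"offset":[0,0,0],"jaw":32},{"twist":[0,0,0],"offset":[0,0,0],"jaw":26}]' 40
python3 -m pendant '[{"twist":[0,0,0],"offset":[0,0,0],"jaw":20},{"twist":[0,0,0],"offset":[0,0,0],"jaw":20},{"twist":[0,0,0],"offset":[0,0,0],"jaw":20},{"twist":[0,0,0],"offset":[0,0,-0.1],"jaw":20},{"twist":[0,0,0],"offset":[0,0,-0.3],"jaw":20}]' 40
python3 - <<'E'
from h import *
from plant import *
plan(sense(),[.6400,.170,.057],-24)
f=grab_frame("side");a=f["pixels"][200:350,200:350,::-1]
cv2.imwrite("pics/5.png",cv2.resize(a,(600,600),interpolation=cv2.INTER_CUBIC))
E
```

```text
clock: 10.18
ee_pos: [0.6398, 0.1705, 0.0571]
orientation: [-3.073, 0.654, -0.001]
wrist_force: [-0.7, -2.1, 3.9]
finger_gap: 0.029
clock: 10.6
ee_pos: [0.6388, 0.1705, 0.0681]
orientation: [3.072, -0.654, -0.003]
wrist_force: [-0.2, -0.4, -2.0]
finger_gap: 0.0287
pos [0.6388 0.1705 0.0681] yaw -24.04 tilt 0.1 t 10.6 gap 0.0287 F [-0.2 -0.4 -2. ]
offset [0.033, -0.001, 0.278] twist [0.05, 0.09, -0.04]
```

View pics/5.png

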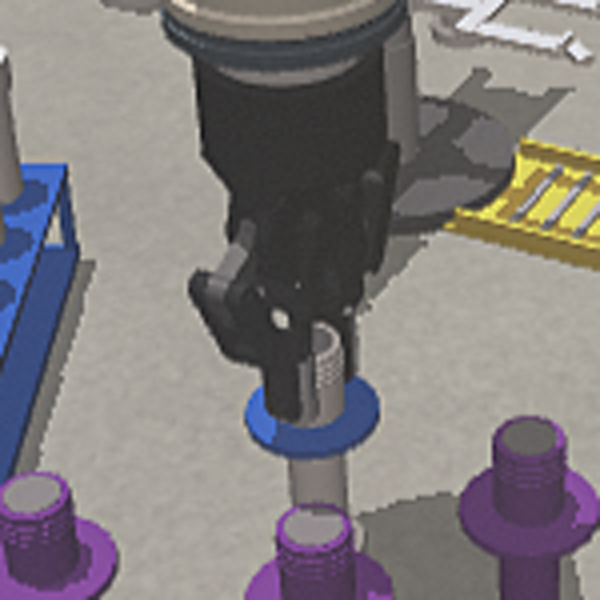

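The vessel is gripped and lifted; wrist force changed by about -2 N, roughly its weight. Next I'll raise it and carry it to 110 mm outside the seat. Tool +x is the insertion direction.

```bash
python3 -m pendant '[{"twist":[0,0,0],"offset":[0,0,-0.4],"jaw":20},{"twist":[0,0,0],"offset":[0,0,-0.9],"jaw":20},{"twist":[0,0,0],"offset":[0,0,-1.4],"jaw":20},{"twist":[0,0,0],"offset":[0,0,-1.9],"jaw":20},{"twist":[0,0,0],"offset":[0,0,-2.2],"jaw":20}]' 40
python3 - <<'E'
from h import *
from plant import *
plan(sense(),[.4464,-.1048,.16],-24.1)
E
```

```text
clock: 11.07
ee_pos: [0.6403, 0.1708, 0.1592]
orientation: [-3.072, 0.654, -0.004]
wrist_force: [-0.5, -0.1, -1.4]
finger_gap: 0.0288
pos [0.6403 0.1708 0.1592] yaw -24.04 tilt 0.15 t 11.07 gap 0.0288 F [-0.5 -0.1 -1.4]
offset [-1.62, 8.267, -0.036] twist [-0.09, -0.12, 0.06]
```

```bash
python3 -m pendant '[{"twist":[0,0,0],"offset":[-0.1,0.4,0],"jaw":20},{"twist":[0,0,0],"offset":[-0.3,1.0,0],"jaw":20},{"twist":[0,0,0],"offset":[-0.5,1.7,0],"jaw":20},{"twist":[0,0,0],"offset":[-0.7,2.4,0],"jaw":20},{"twist":[0,0,0],"offset":[-0.8,3.1,0],"jaw":20}]'
python3 -m pendant '[{"twist":[0,0,0],"offset":[-0.1,0.7,0],"jaw":20},{"twist":[0,0,0],"offset":[-0.2,1.4,0],"jaw":20},{"twist":[0,0,0],"offset":[-0.4,2.1,0],"jaw":20},{"twist":[0,0,0],"offset":[-0.5,2.8,0],"jaw":20},{"twist":[0,0,0],"offset":[-0.6,3.5,0],"jaw":20}]'
python3 -m pendant '[{"twist":[0,0,0],"offset":[-0.1,0.6,0],"jaw":20},{"twist":[0,0,0],"offset":[-0.15,1.1,0],"jaw":20},{"twist":[0,0,0],"offset":[-0.2,1.5,0],"jaw":20},{"twist":[0,0,0],"offset":[-0.2,1.65,0],"jaw":20},{"twist":[0,0,0],"offset":[-0.2,1.65,0],"jaw":20}]'
cat > look.py <<'E'
from h import *
from plant import *
import sys
out=[]
for n in("top","side"):
    f=grab_frame(n);np.savez(f"{n}c.npz",**f);C=cloud(f)
    hsv=cv2.cvtColor(f["pixels"],cv2.COLOR_RGB2HSV);H,S,V=[hsv[...,i].astype(int) for i in range(3)]
    m=((H>100)&(H<125)&(S>110)&(np.hypot(C[...,0]-.53,C[...,1]+.14)<.16)&(C[...,2]>.05)).astype(np.uint8)
    k,l,st,ce=cv2.connectedComponentsWithStats(m)
    for i in range(1,k):
        if st[i,4]>40:
            p=C[l==i];print(n,st[i].tolist(),"mid",((p.min(0)+p.max(0))/2).round(4),"ext",np.ptp(p,axis=0).round(4),"zpct",np.percentile(p[:,2],[5,50,95]).round(4))
    c=proj(f,[.51,-.14,.12])[0].astype(int)
    x0,y0=c[0]-65,c[1]-80
    out.append(cv2.resize(f["pixels"][y0:y0+160,x0:x0+130,::-1],(390,480),interpolation=cv2.INTER_CUBIC))
cv2.imwrite(f"pics/{sys.argv[1]}.png",np.hstack(out))
plan(sense(),[.4464,-.1048,.12],-24.1)
plan(sense(),[.5468,-.1497,.12],-24.1)
E
python3 look.py 6
```

```text
clock: 11.48
ee_pos: [0.5582, 0.0699, 0.1566]
orientation: [3.073, -0.653, -0.001]
wrist_force: [0.2, -0.7, -1.6]
finger_gap: 0.0289
clock: 11.9
ee_pos: [0.4798, -0.0485, 0.1567]
orientation: [3.073, -0.654, 0.0]
wrist_force: [1.4, -0.6, -2.1]
finger_gap: 0.0286
clock: 12.32
ee_pos: [0.4463, -0.1056, 0.1567]
orientation: [3.072, -0.657, 0.0]
wrist_force: [0.9, 0.2, -1.7]
finger_gap: 0.0287
side [366, 185, 28, 12, 173] mid [ 0.4475 -0.1013  0.187 ] ext [0.0575 0.0515 0.0118] zpct [0.1821 0.1844 0.1858]
pos [ 0.447  -0.1044  0.1567] yaw -24.07 tilt 0.02 t 12.42 gap 0.0291 F [ 0.2  1.4 -1.8]
offset [-0.011, 0.016, 0.917] twist [-0.01, -0.02, 0.03]
pos [ 0.447  -0.1044  0.1567] yaw -24.07 tilt 0.02 t 12.42 gap 0.0291 F [ 0.2  1.4 -1.8]
offset [2.739, 0.017, 0.918] twist [-0.01, -0.02, 0.03]
```

View pics/6.png

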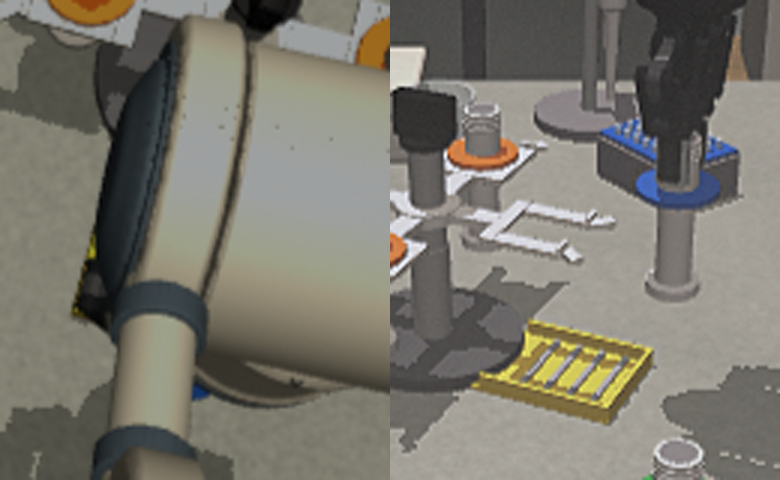

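The side view shows the vessel upright in the jaws at (367,190), and the fork's open end at (352,200) faces it above the tray. The collar is at 0.180 to 0.186 m, as expected. I'll lower to bring the collar underside to about 141 mm, then slide in along +x.

```bash
python3 -m pendant '[{"twist":[0,0,0],"offset":[0,0.01,0.2],"jaw":20},{"twist":[0,0,0],"offset":[0,0.01,0.5],"jaw":20},{"twist":[0,0,0],"offset":[0,0.01,0.8],"jaw":20},{"twist":[0,0,0],"offset":[0,0.01,0.95],"jaw":20},{"twist":[0,0,0],"offset":[0,0.01,0.95],"jaw":20}]'
python3 -m pendant '[{"twist":[0,0,0],"offset":[0.2,0,0],"jaw":20},{"twist":[0,0,0],"offset":[0.4,0,0],"jaw":20},{"twist":[0,0,0],"offset":[0.6,0,0],"jaw":20},{"twist":[0,0,0],"offset":[0.8,0,0],"jaw":20},{"twist":[0,0,0],"offset":[0.9,0,0],"jaw":20}]'
python3 look.py 7
```

```text
clock: 12.83
ee_pos: [0.4459, -0.1042, 0.1171]
orientation: [-3.073, 0.653, 0.004]
wrist_force: [0.8, -0.5, -0.8]
finger_gap: 0.0286
clock: 13.25
ee_pos: [0.4811, -0.1205, 0.119]
orientation: [3.072, -0.655, 0.003]
wrist_force: [-0.9, 0.6, -2.3]
finger_gap: 0.0291
side [349, 197, 27, 13, 162] mid [ 0.4825 -0.1155  0.1493] ext [0.0569 0.052  0.0119] zpct [0.1447 0.1463 0.148 ]
pos [ 0.4803 -0.1202  0.1187] yaw -24.06 tilt 0.04 t 13.35 gap 0.0289 F [ 1.3 -0.3 -1.7]
offset [-0.931, -0.006, -0.034] twist [-0.0, -0.04, 0.04]
pos [ 0.4803 -0.1202  0.1187] yaw -24.06 tilt 0.04 t 13.35 gap 0.0289 F [ 1.3 -0.3 -1.7]
offset [1.818, -0.004, -0.032] twist [-0.0, -0.04, 0.04]
```

View pics/7.png

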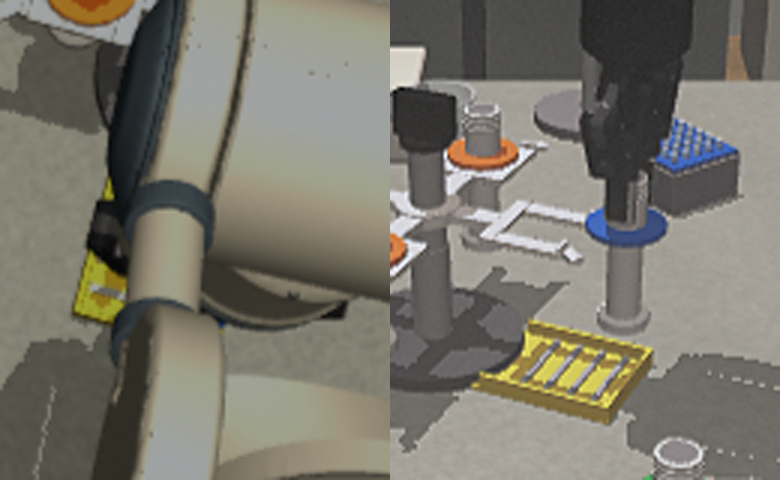

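The collar is aligned with the slot midline, once I allow for it being 14 mm higher. Continuing the insertion.

```bash
python3 -m pendant '[{"twist":[0,0,0],"offset":[0.15,0,0],"jaw":20},{"twist":[0,0,0],"offset":[0.35,0,0],"jaw":20},{"twist":[0,0,0],"offset":[0.55,0,0],"jaw":20},{"twist":[0,0,0],"offset":[0.75,0,0],"jaw":20},{"twist":[0,0,0],"offset":[0.9,0,0],"jaw":20}]'
python3 -m pendant '[{"twist":[0,0,0],"offset":[0.15,0,0],"jaw":20},{"twist":[0,0,0],"offset":[0.35,0,0],"jaw":20},{"twist":[0,0,0],"offset":[0.55,0,0],"jaw":20},{"twist":[0,0,0],"offset":[0.75,0,0],"jaw":20},{"twist":[0,0,0],"offset":[0.88,0,0],"jaw":20}]'
python3 look.py 8
```

```text
clock: 13.77
ee_pos: [0.5134, -0.1349, 0.1186]
orientation: [3.073, -0.654, 0.001]
wrist_force: [-0.7, 0.4, -2.2]
finger_gap: 0.0288
clock: 14.18
ee_pos: [0.5454, -0.1492, 0.1186]
orientation: [3.073, -0.654, 0.001]
wrist_force: [-0.7, 0.5, -2.2]
finger_gap: 0.0288
side [320, 192, 26, 11, 151] mid [ 0.5477 -0.1432  0.1488] ext [0.0563 0.0518 0.0102] zpct [0.1441 0.1461 0.1475]
pos [ 0.5452 -0.1491  0.1185] yaw -24.05 tilt 0.03 t 14.28 gap 0.0289 F [ 0.3 -0.7 -2.1]
offset [-2.708, -0.006, -0.039] twist [-0.0, -0.03, 0.05]
pos [ 0.5452 -0.1491  0.1185] yaw -24.05 tilt 0.03 t 14.28 gap 0.0289 F [ 0.3 -0.7 -2.1]
offset [0.041, -0.003, -0.038] twist [-0.0, -0.03, 0.05]
```

View pics/8.png

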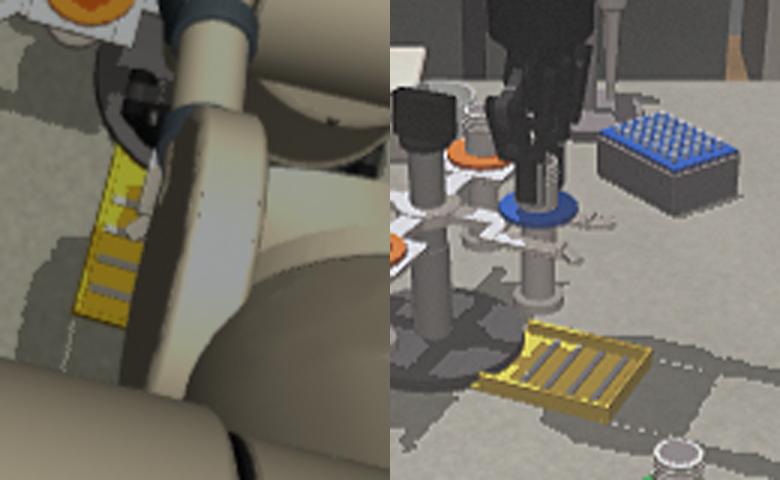

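The stem is in the slot with no contact force. I'll lower gently by about 11 mm in small steps.

```bash
python3 -m pendant '[{"twist":[0,0,0],"offset":[0.03,0,0.05],"jaw":20},{"twist":[0,0,0],"offset":[0.03,0,0.1],"jaw":20},{"twist":[0,0,0],"offset":[0.03,0,0.15],"jaw":20},{"twist":[0,0,0],"offset":[0.03,0,0.2],"jaw":20},{"twist":[0,0,0],"offset":[0.03,0,0.22],"jaw":20}]'
python3 -m pendant '[{"twist":[0,0,0],"offset":[0,0,0.015],"jaw":20},{"twist":[0,0,0],"offset":[0,0,0.03],"jaw":20},{"twist":[0,0,0],"offset":[0,0,0.04],"jaw":20},{"twist":[0,0,0],"offset":[0,0,0.05],"jaw":20},{"twist":[0,0,0],"offset":[0,0,0.05],"jaw":20}]'
python3 look.py 9
```

```text
clock: 14.7
ee_pos: [0.545, -0.149, 0.1094]
orientation: [-3.073, 0.654, 0.001]
wrist_force: [-0.2, -0.3, -3.0]
finger_gap: 0.0284
clock: 15.12
ee_pos: [0.5454, -0.1492, 0.1078]
orientation: [-3.073, 0.654, 0.0]
wrist_force: [0.9, -0.5, -2.3]
finger_gap: 0.0291
side [321, 196, 26, 12, 159] mid [ 0.5456 -0.1434  0.1381] ext [0.0567 0.0511 0.0117] zpct [0.1332 0.1352 0.1371]
pos [ 0.5455 -0.1493  0.1078] yaw -24.04 tilt 0.0 t 15.22 gap 0.029 F [-0.6 -0.6 -1.7]
offset [-2.714, -0.006, -0.305] twist [-0.0, -0.0, 0.06]
pos [ 0.5455 -0.1493  0.1078] yaw -24.04 tilt 0.0 t 15.22 gap 0.029 F [-0.6 -0.6 -1.7]
offset [0.035, -0.003, -0.305] twist [-0.0, -0.0, 0.06]
```

Not touching yet, so I'll go on in half-millimetre steps.

```bash
python3 -m pendant '[{"twist":[0,0,0],"offset":[0.03,0,0.01],"jaw":20},{"twist":[0,0,0],"offset":[0.03,0,0.02],"jaw":20},{"twist":[0,0,0],"offset":[0.03,0,0.025],"jaw":20},{"twist":[0,0,0],"offset":[0.03,0,0.025],"jaw":20},{"twist":[0,0,0],"offset":[0.03,0,0.025],"jaw":20}]'
python3 -m pendant '[{"twist":[0,0,0],"offset":[0,0,0.01],"jaw":20},{"twist":[0,0,0],"offset":[0,0,0.02],"jaw":20},{"twist":[0,0,0],"offset":[0,0,0.025],"jaw":20},{"twist":[0,0,0],"offset":[0,0,0.025],"jaw":20},{"twist":[0,0,0],"offset":[0,0,0.025],"jaw":20}]'
```

```text
clock: 15.63
ee_pos: [0.5468, -0.1499, 0.1071]
orientation: [3.073, -0.654, 0.001]
wrist_force: [-0.7, -0.6, 4.8]
finger_gap: 0.029
clock: 16.05
ee_pos: [0.5469, -0.1499, 0.1069]
orientation: [3.073, -0.654, 0.002]
wrist_force: [-6.5, 0.5, 20.3]
finger_gap: 0.0289
```

The collar has seated, with the wrist force rising from -2 to +20 N. I'll back off slightly and release slowly.

```bash
python3 -m pendant '[{"twist":[0,0,0],"offset":[0,0,-0.01],"jaw":20},{"twist":[0,0,0],"offset":[0,0,-0.02],"jaw":20},{"twist":[0,0,0],"offset":[0,0,-0.025],"jaw":20},{"twist":[0,0,0],"offset":[0,0,-0.025],"jaw":20},{"twist":[0,0,0],"offset":[0,0,-0.025],"jaw":20}]' 25
python3 look.py 10
```

```text
clock: 16.47
ee_pos: [0.5469, -0.1498, 0.1071]
orientation: [3.073, -0.654, 0.001]
wrist_force: [-0.6, 0.8, 7.6]
finger_gap: 0.0292
side [320, 196, 26, 12, 152] mid [ 0.5477 -0.146   0.1373] ext [0.0565 0.0543 0.0147] zpct [0.1325 0.1347 0.1362]
pos [ 0.5469 -0.1498  0.1071] yaw -24.05 tilt 0.05 t 16.57 gap 0.0289 F [-0.7  0.2  8. ]
offset [-2.752, -0.004, -0.324] twist [-0.01, -0.05, 0.05]
pos [ 0.5469 -0.1498  0.1071] yaw -24.05 tilt 0.05 t 16.57 gap 0.0289 F [-0.7  0.2  8. ]
offset [-0.003, -0.002, -0.322] twist [-0.01, -0.05, 0.05]
```

View pics/10.png

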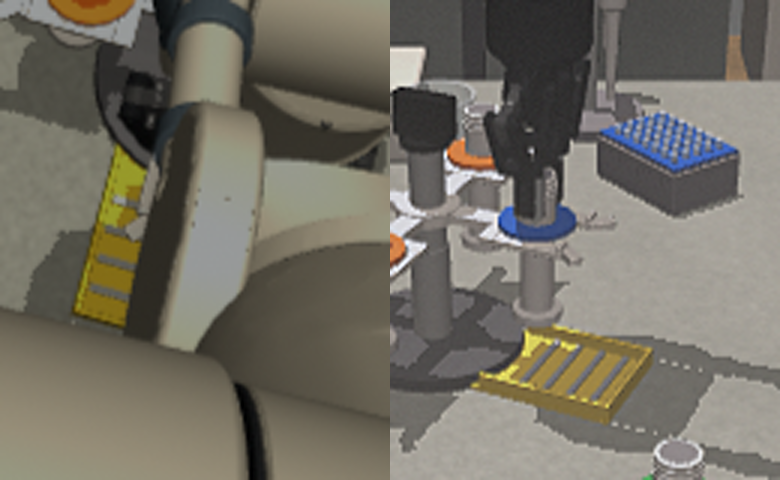

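The collar is resting on the prongs. Opening the jaws, then straight up.

```bash
python3 -m pendant '[{"twist":[0,0,0],"offset":[0,0,0],"jaw":31},{"twist":[0,0,0],"offset":[0,0,0],"jaw":34},{"twist":[0,0,0],"offset":[0,0,0],"jaw":40},{"twist":[0,0,0],"offset":[0,0,0],"jaw":48},{"twist":[0,0,0],"offset":[0,0,0],"jaw":56}]' 25
python3 -m pendant '[{"twist":[0,0,0],"offset":[0,0,0],"jaw":56},{"twist":[0,0,0],"offset":[0,0,0],"jaw":56},{"twist":[0,0,0],"offset":[0,0,-0.2],"jaw":56},{"twist":[0,0,0],"offset":[0,0,-0.5],"jaw":56},{"twist":[0,0,0],"offset":[0,0,-0.9],"jaw":56}]'
python3 -m pendant '[{"twist":[0,0,0],"offset":[0,0,-0.5],"jaw":56},{"twist":[0,0,0],"offset":[0,0,-1],"jaw":56},{"twist":[0,0,0],"offset":[0,0,-1.5],"jaw":56},{"twist":[0,0,0],"offset":[0,0,-2],"jaw":56},{"twist":[0,0,0],"offset":[0,0,-2.4],"jaw":56}]'
python3 -m pendant '[{"twist":[0,0,0],"offset":[-0.1,-0.6,0],"jaw":56},{"twist":[0,0,0],"offset":[-0.2,-1.4,0],"jaw":56},{"twist":[0,0,0],"offset":[-0.3,-2.2,0],"jaw":56},{"twist":[0,0,0],"offset":[-0.4,-3.0,0],"jaw":56},{"twist":[0,0,0],"offset":[-0.5,-3.8,0],"jaw":56}]'
python3 -m pendant '[{"twist":[0,0,0],"offset":[0,-0.8,0],"jaw":56},{"twist":[0,0,0],"offset":[0,-1.6,0],"jaw":56},{"twist":[0,0,0],"offset":[0,-2.2,0],"jaw":56},{"twist":[0,0,0],"offset":[0,-2.6,0],"jaw":56},{"twist":[0,0,0],"offset":[0,-2.8,0],"jaw":56}]'
python3 car.py; python3 look.py 11
```

```text
clock: 16.98
ee_pos: [0.5465, -0.1497, 0.1066]
orientation: [-3.073, 0.654, 0.0]
wrist_force: [0.0, -0.4, -1.0]
finger_gap: 0.0555
clock: 17.4
ee_pos: [0.546, -0.1495, 0.143]
orientation: [-3.072, 0.654, 0.002]
wrist_force: [0.1, 0.1, 0.7]
finger_gap: 0.0563
clock: 17.82
ee_pos: [0.5467, -0.1498, 0.241]
orientation: [3.072, -0.654, 0.002]
wrist_force: [0.8, -0.6, 1.0]
finger_gap: 0.0561
clock: 18.23
ee_pos: [0.5904, -0.0013, 0.2396]
orientation: [-3.073, 0.655, -0.001]
wrist_force: [1.3, -0.6, -0.2]
finger_gap: 0.056
clock: 18.65
ee_pos: [0.6363, 0.1013, 0.2391]
orientation: [-3.073, 0.652, -0.0]
wrist_force: [-0.3, 0.0, -0.3]
finger_gap: 0.0561
pos [0.6363 0.1013 0.2391] yaw -23.96 tilt 0.02 t 18.65 gap 0.0561 F [-0.3  0.  -0.3]
offset [2.874, 6.629, 2.175] twist [-0.02, -0.01, 0.04]
pics/top_18.7.png
top [445, 141, 19, 18, 250] [ 0.72   -0.2275] r 0.095 ang -24.8 ext [0.029 0.031 0.013]
top [379, 176, 18, 18, 253] [ 0.6727 -0.1028] r 0.0935 ang 65.3 ext [0.031 0.03  0.013]
top [487, 206, 20, 19, 276] [ 0.5945 -0.2748] r 0.0955 ang -114.2 ext [0.03  0.03  0.014]
top [420, 242, 19, 19, 273] [ 0.5478 -0.1508] r 0.0934 ang 156.8 ext [0.03  0.03  0.013]
pics/side_18.8.png
side [309, 162, 12, 8, 73] [ 0.5937 -0.2743] r 0.0954 ang -114.8 ext [0.027 0.034 0.008]
side [326, 184, 14, 8, 95] [ 0.5478 -0.1473] r 0.095 ang 154.8 ext [0.029 0.03  0.009]
side [273, 193, 9, 9, 53] [ 0.6657 -0.098 ] r 0.0953 ang 70.4 ext [0.016 0.027 0.009]
top [408, 239, 35, 34, 563] mid [ 0.549  -0.151   0.1468] ext [0.0603 0.0593 0.0366] zpct [0.1333 0.1362 0.1391]
side [320, 196, 26, 12, 152] mid [ 0.5477 -0.1469  0.1348] ext [0.0567 0.0564 0.0073] zpct [0.1327 0.1347 0.136 ]
pos [0.6355 0.0984 0.2388] yaw -24.07 tilt 0.03 t 18.85 gap 0.056 F [0.1 0.2 0.3]
offset [-2.243, 6.566, 2.975] twist [0.03, 0.01, 0.03]
pos [0.6355 0.0984 0.2388] yaw -24.07 tilt 0.03 t 18.85 gap 0.056 F [0.1 0.2 0.3]
offset [0.506, 6.567, 2.974] twist [0.03, 0.01, 0.03]
```

View pics/11.png

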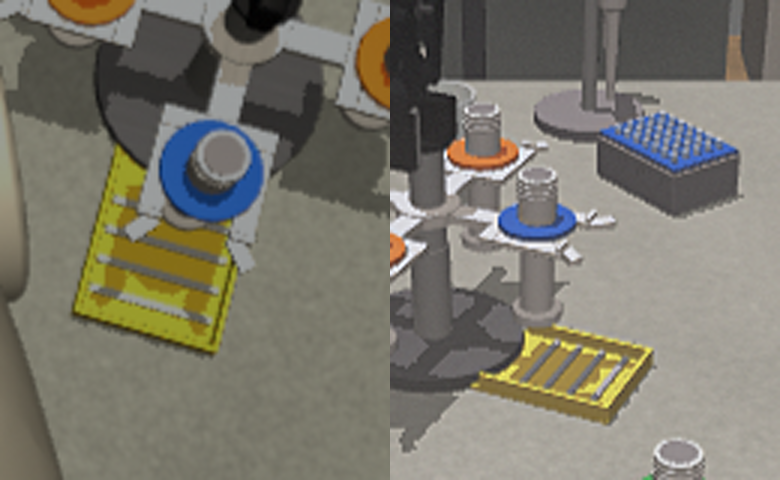

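The vessel hangs upright, with its collar on the prongs (collar top at 0.136 m), the fork over the tray and the gripper clear. Handing in.

```bash
python3 -c "
from plant import *
print(sign_off()); print(sense()['clock'])"
```

```text
the job is handed in; nothing more can be done
None
the job is handed in; nothing more can be done
```

The job is done and handed in at about 19 s of the 51 s allowed; no verdict was reported. I turned the carousel by its knob about 72.6° clockwise. Then I slid the blue-collar vessel into the empty fork from the open end, lowered it, released it, and moved the arm clear.

**Last checks, both cameras:**
- **Fork:** it stands at about 155.6°, with the tray at about 156°.
- **Vessel:** it hangs upright on its collar. Its axis is 93 to 95 mm from the carousel axis (95 expected) and its collar top is at about 136 mm.
- **Robot:** it touches nothing.

**What failed or disagreed:**
- **Height offset:** the fingertips were about 34 mm higher than the reported TCP height. My first try at the knob closed just above it without touching it; I corrected for this afterwards.
- **Lowering force:** the wrist force peaked at about 20 N as the collar seated. I backed off before releasing.
- **Cameras:** the two views differ by 2 to 4 mm in y.

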